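Tip jars into the carton and clamp it three clicks

ROBOT

A 6-joint arm with a two-finger parallel gripper is mounted at the origin on the work surface. World frame = base frame: x ahead of the robot, y to its left, z up, the work surface at z = 0. Lengths are in m, angles in rad, forces in N, time in s.
With the tool pointing down it reaches from about 0.325 to 1 m from the base axis. Payload 5.1 kg.
Tool frame: the origin (TCP) lies midway between the tips of the shut fingers; the grasp point (between the pads) lies 19 mm behind it (pinch_z is the distance from the TCP to the grasp point, in m); x points along the fingers, z is the direction in which the jaws open and shut, and the axes are right-handed (so a half turn about x gives the same grasp; the last joint's range is limited). The gripper opens to 85 mm and grips with 20 to 120 N. Pads are 22 mm wide; open, the fingers measure 114 mm over their backs; the gripper's body (76 mm by 85 mm) begins 54 mm behind the grasp point. The pads swing forward as they close: fully open they stand 13 mm farther back than shut.
Start: joints at [1.018, 0.124, 1.65, -0, 1.367, -0.083], TCP at [0.294, 0.58, 0.231] pointing down, gripper open.
Joint ranges: [-2.61, 2.61], [-1.02, 2.33], [0.03, 2.71], [-1.35, 4.49], [0.32, 2.68], [-2.91, 2.91]. Speed limits (rad/s): [2.57, 2.57, 3.14, 3.14, 3.14, 3.14].

INTERFACE

Orientations are given as [roll, pitch, yaw] about the fixed x, y, z axes, in that order (R = Rz(yaw) Ry(pitch) Rx(roll)).
In Python, from bench import observe, get_image, calibration, finish_job, silhouettes, pinch_z gives the robot as it stands.
- The arm moves only by the shell command python3 -m jog 'ROWS' [OPENING]. ROWS is JSON, one flat list of numbers, 4 for each row, row after row: the shift along the world's x, y, z in m, then the turn about the world's z in rad. A call has 1 to 8 rows; each row shifts and turns the commanded pose from where the row before left it; what a row does not reach is not made up. A row lasts 1/8 s, in which the tool goes at most 62.5 mm and 10.7 degrees, less where a joint would pass 70% of its speed; a pose out of reach is approached as far as the arm can. A call with a gripper value outside its range is refused whole. OPENING is the opening, from -1 (shut) to 1 (fully open), set as the call begins (- or left out, the last holds). The fingers move at their own pace and stop on an object; the grip force is fixed at half the most. Time passes only in rows, so rows that do not move let the fingers close. It gives the time, the measured TCP pose, the force and the opening at its end, in the units of the state.
- observe(): the state, without advancing time (a new reading comes with each control period).
- get_image(name): name is "scene" or "side" or "wrist"; returns the picture (400x640x3 uint8, red, green, blue); there is no depth.
- calibration(name): a dict with "vertical_fov" (degrees; the focal length in pixels is half the picture's height over the tangent of half this angle, whatever the lens; pixels are square), "cx", "cy" (the principal point, pixels), "camera_from_world" (4x4, takes a point from world to camera coordinates); the wrist camera has in their place "T_tool_cam" (4x4, takes a point from camera to tool coordinates, whose origin is the TCP and whose axes are the tool frame's). Camera axes: x right, y up, looking along -z (the intrinsics and any distortion apply to the point x, -y, -z); pixel columns grow to the right and rows downward; lengths in m; the calibration is good to about 2 mm. A picture is of the moment at which its call begins: read the wrist's pose just before it. calibration takes no time and is no camera call.
- finish_job(): hands the job in, once; it reports no verdict.
Trained networks look in the newest picture that a camera, given by its name, has taken for a name from the list of things; names that differ only in an ending like _2 or _b are one class to them, and where a whole thing is asked for, a point or a joint stands for the part that bears it (a point fixed in the world has none). Each returns a list of dicts, best first, with "p" (0 to 1); they miss things now and then, are a little off and sometimes report something else, mostly with a low value. They report only what shows in the picture. A call takes as long as a camera call. They do not tell look-alikes from the thing itself.
- silhouettes(camera, name): "pixels" (400x640 bool, what is visible of it) and "rect" ([left, top, width, height] in pixels, round what is visible of it).
The state is a dict: "clock": time; "joints": joint angles; "dq": joint speeds; "joint_torque": joint torques, N m; "ee_pos": TCP position; "tool_rot": TCP orientation; "ft_force": force on the tool from outside, world axes, zero at the start; "wrist_torque": the same for the moment, N m; "grip_width": opening from 0.0 (shut) to 1.0 (fully open).
Only numpy, scipy, OpenCV 4.12 (cv2) and the standard library are available. Lean on these libraries where they do the work, as an engineer would, in place of code of your own. Each camera call takes 0.05 s, during which the arm holds its last target. There are 200 camera calls.

TASK

Lift the steel tray by its black bar so that it tips on its hinge and all three white cream jars slide into the open carton, then lower the tray back down onto its rest without letting it drop. Then swing the ratchet lever, by its black bar, towards the carton by exactly three clicks from rest, never a fourth, which would crush the carton, and finish while still holding the lever there against its spring. Leave the bottles and everything else on the bench where they stand.

Things in the scene. Friction and masses are not known exactly. Their poses are not given: they have to be found in the camera images.
- jig: packing jig fixed to the bench: plywood board 240 (x) x 560 (y) x 15 mm carrying carton, tray and lever. Origin: centre of the board's underside, at bench height; x points away from the robot (within about 0.25 rad), y from the lever side to the tray side, z up. Jig coordinates below are in this frame, mm
- carton_mouth (a point): middle of the open carton's mouth, jig (0, 0, 100). Cardboard carton fixed in the jig: outside 170 (x) x 140 (y) mm, walls 4 mm, inner floor at z = 19, tray-side wall up to z = 100, the other three sides have flaps standing up to z = 145
- tray (a joint): tip angle of the steel tray, rad: 0 level on its rest, grows as its bar is lifted, stop at 1.2. Floor 140 x 170 mm, walls 26 mm, open to the carton, its lip reaching 35 mm past the hinge. 0.35 kg plus jars; it falls if let go. Slick: jars begin to slide at 0.2 to 0.4 rad; 0.9 rad empties it well
- tray_hinge (a point): middle of the tray's hinge axis, which runs along the jig's x, at jig (0, 83, 108)
- tray_bar (a point): middle of the tray's round black bar, 14 mm thick, 100 mm long along jig x, 80 mm free between its two stays, 40 mm clear between it and the tray's end wall. With the tray level it lies 182 mm further in jig y and 12 mm higher than the hinge. Can be pinched from above; turns between the fingers as the tray tips
- lever (a joint): angle of the ratchet lever, rad: 0 at rest on its stop, leaning 0.5 rad away from the carton; grows as it swings towards the carton (jig +y), upright at 0.5, stop at 1.0. Its spring pulls it back to 0 if let go. Clicks are 0.2 rad apart (25 mm at the handle): crests at 0.1, 0.3, 0.5, 0.7 rad, seated in click 1, 2, 3 at 0.2, 0.4, 0.6 rad
- lever_pivot (a point): middle of the lever's axis, which runs along the jig's x, at jig (0, -200, 60). Feel of the lever: the push needed at the handle rises to about 10 N midway to each crest and falls to about 2 N just past it. An aluminium clamp jaw moves 10 mm to the carton per click and meets it at the third
- lever_grip (a point): middle of the lever's round black handle bar, 16 mm thick, 100 mm long along jig x, 125 mm from the pivot, carried at both ends by a steel fork, 80 mm free between, 50 mm deep; at rest at jig (0, -260, 170). Can be pinched from above (it turns between the fingers) or pushed from its outer side
- jar1: white closed cream jar, 44 mm across, 32 mm tall, about 50 g; origin at the centre of its underside; starts standing in the tray
- jar2: white closed cream jar, 44 mm across, 32 mm tall, about 50 g; origin at the centre of its underside; starts standing in the tray
- jar3: white closed cream jar, 44 mm across, 32 mm tall, about 50 g; origin at the centre of its underside; starts standing in the tray
- bottle_a: white round bottle, 42 mm across, 135 mm tall, standing on the jig's board near the carton's lever-side corner nearest the robot; origin at the centre of its underside; leave it alone
- bottle_b: white round bottle, 42 mm across, 135 mm tall, standing on the jig's board near the carton's lever-side corner away from the robot; origin at the centre of its underside; leave it alone
- tape: roll of clear tape, 90 mm across, 45 mm high, lying flat on the bench near the robot; origin at the centre of its underside; leave it alone
- cap_tub: white plastic bowl, 110 mm across, 70 mm high, on the bench beyond the jig; origin at the centre of its underside; leave it alone
- label_stack: block of paper labels, 90 x 60 x 30 mm, on the bench near the robot; origin at the centre of its underside; leave it alone
- bottle_c: white round bottle, 48 mm across, 150 mm tall, on the bench beyond the jig; origin at the centre of its underside; leave it alone
- pot: squat white pot, 70 mm across, 60 mm tall, on the bench beyond the jig; origin at the centre of its underside; leave it alone
Things that resemble listed ones, but are neither listed nor needed, are in the scene too. Leave any pink or yellow look-alike of the jar2 alone. Leave any blue or red look-alike of the jar3 alone.

How it is judged:
By the outcome, as a careful person would: the job done as asked, in the order asked, and still so for the second after the job is handed in, while the arm keeps its last pose, push and grip.
It also fails if it takes over 72 s, if anything falls off the work surface, if the arm or the gripper's body presses on something with over 40 N, if the wrist force passes 120 N, or if a joint passes its speed limit or range.

## Working session

There is one attempt and no reset: what is moved stays moved. The work goes in short steps, Python scripts to look and compute and a shell command to move; the robot and the scene stay as the last step left them, time stands still between calls to the robot, and variables do not carry over. Pictures are saved under pics/ and viewed, about 8 in all and at most 12, crops included, and the job is handed in when it is done.

```bash
ls; mkdir -p pics; python3 - <<'E'
from bench import *
import cv2,json
s=observe();print({k:s[k] for k in('clock','ee_pos','tool_rot','ft_force','grip_width')},pinch_z)
for n in('scene','side'):
    im=get_image(n);cv2.imwrite(f'pics/{n}0.png',im[:,:,::-1]);c=calibration(n);print(n,c)
    for t in('tray_bar','lever_grip','jig','jar1','lever','tray','bottle_a','tape'):
        print(t,[(round(d['p'],2),[round(float(x)) for x in d['rect']]) for d in silhouettes(n,t)][:5])
print(calibration('wrist'))
E
```

```text
pics
{'clock': 0.0, 'ee_pos': array([0.29395829, 0.57904241, 0.2300587 ]), 'tool_rot': array([ 3.053615  ,  1.56867487, -2.12856713]), 'ft_force': array([0.14557252, 0.83615243, 0.50096643]), 'grip_width': 1.0030562411549189} 0.0187
scene {'vertical_fov': 49.77614395677751, 'cx': 318.1829866868098, 'cy': 198.71101919935367, 'camera_from_world': array([[ 0.63400805,  0.77329399,  0.00708499, -0.31722631],
       [-0.55652521,  0.44988411,  0.69848692,  0.20367249],
       [ 0.53694832, -0.4467893 ,  0.71558775, -1.54552974],
       [ 0.        ,  0.        ,  0.        ,  1.        ]])}
tray_bar [(0.84, [313, 158, 81, 53])]
lever_grip [(0.83, [205, 215, 44, 41]), (0.56, [331, 126, 20, 26])]
jig [(0.65, [202, 155, 206, 151])]
jar1 [(0.75, [391, 179, 15, 17]), (0.73, [353, 170, 19, 17]), (0.69, [337, 258, 19, 21]), (0.67, [325, 166, 18, 14]), (0.66, [342, 183, 14, 17])]
lever [(0.84, [204, 217, 46, 38])]
tray [(0.9, [310, 154, 84, 57]), (0.39, [394, 236, 43, 42])]
bottle_a [(0.73, [276, 234, 17, 43]), (0.68, [309, 289, 23, 48]), (0.54, [394, 236, 42, 42])]
tape [(0.78, [169, 203, 32, 33
[... 733 characters left out ...]
, 12])]
tray [(0.68, [292, 165, 59, 44]), (0.54, [274, 161, 135, 148]), (0.39, [372, 220, 15, 28])]
bottle_a [(0.96, [424, 207, 19, 42]), (0.86, [314, 234, 16, 36]), (0.81, [374, 216, 14, 35])]
tape [(0.74, [289, 303, 34, 36]), (0.51, [270, 160, 143, 153])]
{'vertical_fov': 71.91317968387236, 'cx': 315.1458604114618, 'cy': 195.05514449268486, 'T_tool_cam': array([[-6.39872694e-04,  3.28884334e-01, -9.44369994e-01,
        -1.42526933e-01],
       [ 9.81716722e-04,  9.44369939e-01,  3.28883649e-01,
         8.34905048e-02],
       [ 9.99999313e-01, -7.16660148e-04, -9.27147787e-04,
         7.36476139e-04],
       [ 0.00000000e+00,  0.00000000e+00,  0.00000000e+00,
         1.00000000e+00]])}
```

```bash
python3 - <<'E'
import cv2
a=cv2.imread('pics/scene0.png')[110:350,150:470];cv2.imwrite('pics/a.png',cv2.resize(a,(800,600),interpolation=cv2.INTER_CUBIC))
a=cv2.imread('pics/side0.png')[130:340,240:520];cv2.imwrite('pics/b.png',cv2.resize(a,(800,600),interpolation=cv2.INTER_CUBIC))
E
```

```text
(no output)
```

View pics/a.png

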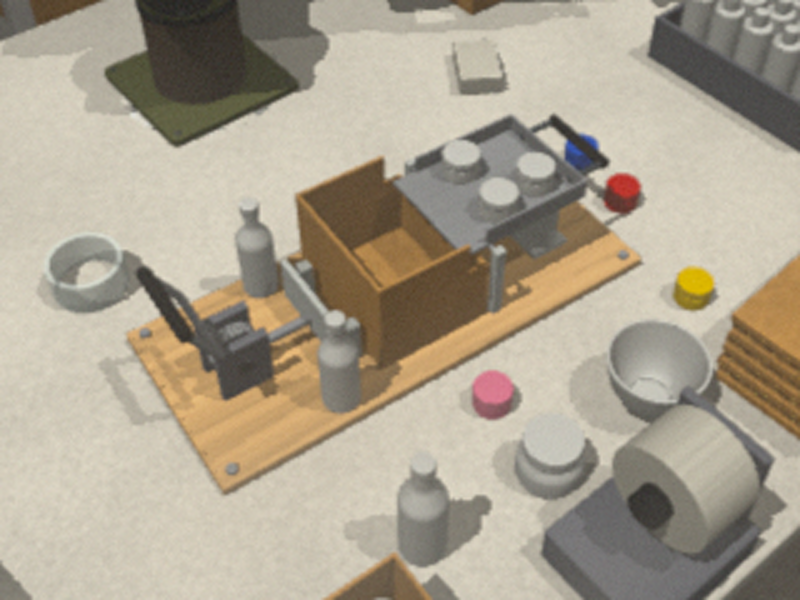

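View pics/b.png

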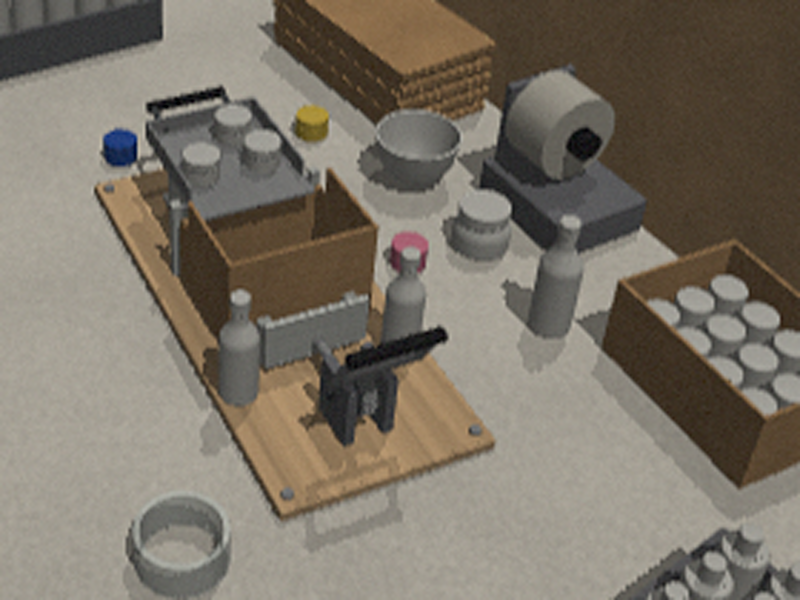

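The pictures show the jig: board corners in the scene crop at (130,338), (225,490) and (640,260), the tray bar at (553,120)–(605,162) and the lever bar at (145,272)–(185,338). Three white jars stand in the tray, and the coloured lids on the bench are decoys. I'll fit the jig pose from these points.

```bash
cat >h.py <<'E'
import numpy as np
from bench import *
from scipy.optimize import least_squares
from scipy.spatial.transform import Rotation as R
def proj(n,P):
    c=calibration(n);T=c['camera_from_world'];f=200/np.tan(np.radians(c['vertical_fov']/2))
    p=np.asarray(P)@T[:3,:3].T+T[:3,3]
    return np.c_[c['cx']+f*p[:,0]/-p[:,2],c['cy']+f*p[:,1]/p[:,2]]
def j2w(q,P):
    P=np.asarray(P,float)/1000;c,s=np.cos(q[2]),np.sin(q[2])
    return np.c_[q[0]+c*P[:,0]-s*P[:,1],q[1]+s*P[:,0]+c*P[:,1],P[:,2]]
E
python3 - <<'E'
from h import *
C=[[-120,-280,15],[120,-280,15],[120,280,15],[-120,280,15]]
tb=[[-50,265,120],[50,265,120]];lb=[[-50,-260,170],[50,-260,170]]
A=np.array([C[0],C[1],C[2],*tb,*lb]);a=np.array([(130,338),(225,490),(640,260),(553,120),(605,162),(145,272),(185,338)])/2.5+[150,110]
B=np.array([C[3],C[0],C[1],*tb,*lb]);b=np.array([(97,187),(280,515),(492,440),(150,105),(225,93),(350,363),(445,333)])/[800/280,600/210]+[240,130]
f=lambda q:np.r_[proj('scene',j2w(q,A))-a,proj('side',j2w(q,B))-b].ravel()
r=least_squares(f,[.5,.2,0],loss='soft_l1');q=r.x;print(q.round(4));print(r.fun.round(1) if 0 else f(q).reshape(-1,2).round(1).tolist())
print(j2w(q,[[0,0,100],[0,83,108],[0,265,120],[0,-260,170]]).round(4))
s=observe();print(R.from_euler('xyz',s['tool_rot']).as_matrix().round(2),s['joints'])
for t in('jar1','jar2'):
  pass
E
```

```text
[ 0.4993 -0.0425 -0.089 ]
[[-2.7, -2.4], [-1.5, 0.0], [0.9, -1.1], [-0.8, -0.8], [0.2, 1.0], [-1.6, -0.4], [0.2, -0.2], [-0.5, -1.8], [0.8, -1.3], [2.3, -0.6], [0.0, 0.5], [0.4, -1.2], [-0.2, -0.8], [0.2, -0.5]]
[[ 0.4993 -0.0425  0.1   ]
 [ 0.5067  0.0401  0.108 ]
 [ 0.5229  0.2214  0.12  ]
 [ 0.4762 -0.3015  0.17  ]]
[[-0.   -0.89  0.45]
 [-0.    0.45  0.89]
 [-1.    0.   -0.  ]] [ 1.01836973e+00  1.23785551e-01  1.65031628e+00  5.24951904e-06
  1.36752302e+00 -8.25795447e-02]
```

```bash
python3 -m jog '[0.028,-0.045,0,0.05,0.029,-0.045,0,0.05,0.029,-0.045,0,0.05,0.029,-0.045,0,0.05,0.029,-0.045,0,0.05,0.029,-0.045,0,0.05,0.028,-0.044,0,0.05,0.028,-0.044,0,0.03]' 0
python3 -m jog '[0,0,0,0,0,0,0,0]'
python3 - <<'E'
from h import *;import cv2
s=observe();print(s['clock'],s['ee_pos'],s['ft_force'],s['grip_width'],s['tool_rot'])
im=get_image('wrist');cv2.imwrite('pics/w1.png',im[:,:,::-1])
c=calibration('wrist');T=np.eye(4);T[:3,:3]=R.from_euler('xyz',s['tool_rot']).as_matrix();T[:3,3]=s['ee_pos'];T=T@c['T_tool_cam']
f=200/np.tan(np.radians(c['vertical_fov']/2))
def pw(P):
    p=(np.asarray(P)-T[:3,3])@T[:3,:3];return np.c_[c['cx']+f*p[:,0]/-p[:,2],c['cy']+f*p[:,1]/p[:,2]]
q=[.4993,-.0425,-.089]
print(pw(j2w(q,[[-40,265,120],[40,265,120]])))
for t in('tray_bar','jar1'):
    for d in silhouettes('wrist',t)[:4]:print(t,d['p'],d['rect'])
E
```

```text
clock: 1.9
ee_pos: [0.5241, 0.22, 0.2316]
tool_rot: [-1.057, 1.57, 0.425]
ft_force: [0.6, 2.2, -1.1]
grip_width: 0.497
clock: 2.15
ee_pos: [0.5231, 0.2218, 0.2313]
tool_rot: [0.65, 1.57, 2.13]
ft_force: [-0.5, -0.2, -0.4]
grip_width: 0.5
2.15 [0.52310242 0.22175956 0.23131702] [-0.48321937 -0.17393499 -0.35381172] 0.5004744720762667 [0.64956269 1.57026606 2.12993293]
[[314.29724231 148.56389093]
 [314.41186585 227.27094131]]
tray_bar 0.78 [76.4, 112.1, 246.0, 150.3]
jar1 0.94 [349.4, 166.7, 35.1, 37.5]
jar1 0.92 [198.7, 190.7, 53.1, 55.1]
jar1 0.85 [118.1, 124.1, 68.7, 56.6]
jar1 0.79 [319.6, 268.1, 28.6, 33.9]
```

View pics/w1.png

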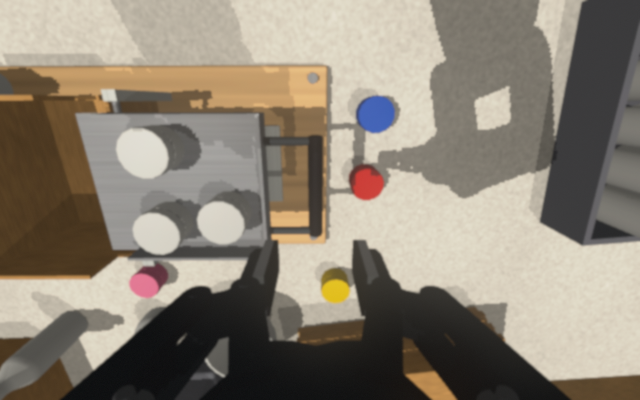

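The bar is at (316,135–236), within 2 px of the fit. Going down and gripping it.

```bash
python3 -m jog '[0,0.001,-0.05,0,0,0,-0.05,0,0,0,-0.03,0,0,0,0,0]'; python3 -m jog '[0,0,0,0,0,0,0,0,0,0,0,0,0,0,0,0]' -1
python3 -m jog '[0,0,0.004,0,0,0,0.004,0,0,0,0,0]'
```

```text
clock: 2.8
ee_pos: [0.5205, 0.2228, 0.0982]
tool_rot: [1.954, 1.564, -2.846]
ft_force: [0.3, 0.2, 0.2]
grip_width: 0.507
clock: 3.3
ee_pos: [0.5243, 0.2216, 0.1039]
tool_rot: [-2.191, 1.567, -0.709]
ft_force: [-2.5, -5.1, 2.5]
grip_width: 0.136
clock: 3.68
ee_pos: [0.5243, 0.2211, 0.1107]
tool_rot: [-2.269, 1.567, -0.788]
ft_force: [3.1, -6.9, -4.2]
grip_width: 0.136
```

```bash
python3 - <<'E'
import numpy as np
t=np.linspace(0.044,1.0,25);p=t+.066;y=182.4*np.cos(p);z=182.4*np.sin(p);d=np.array([.089,.996])
for a,b,c in zip(t[1:],np.diff(y),np.diff(z)):print(round(a,2),'%.4f,%.4f,%.4f,0,'%(b*.089/1000,b*.996/1000,c/1000))
E
```

```text
0.08 -0.0001,-0.0009,0.0072,0,
0.12 -0.0001,-0.0012,0.0072,0,
0.16 -0.0001,-0.0015,0.0071,0,
0.2 -0.0002,-0.0018,0.0070,0,
0.24 -0.0002,-0.0021,0.0070,0,
0.28 -0.0002,-0.0023,0.0069,0,
0.32 -0.0002,-0.0026,0.0068,0,
0.36 -0.0003,-0.0029,0.0067,0,
0.4 -0.0003,-0.0031,0.0065,0,
0.44 -0.0003,-0.0034,0.0064,0,
0.48 -0.0003,-0.0036,0.0063,0,
0.52 -0.0003,-0.0039,0.0061,0,
0.56 -0.0004,-0.0041,0.0060,0,
0.6 -0.0004,-0.0044,0.0058,0,
0.64 -0.0004,-0.0046,0.0056,0,
0.68 -0.0004,-0.0048,0.0054,0,
0.72 -0.0004,-0.0050,0.0052,0,
0.76 -0.0005,-0.0052,0.0050,0,
0.8 -0.0005,-0.0054,0.0048,0,
0.84 -0.0005,-0.0056,0.0046,0,
0.88 -0.0005,-0.0058,0.0044,0,
0.92 -0.0005,-0.0060,0.0041,0,
0.96 -0.0005,-0.0061,0.0039,0,
1.0 -0.0006,-0.0063,0.0036,0,
```

```bash
python3 -m jog '[-0.0001,-0.0009,0.0072,0,-0.0001,-0.0012,0.0072,0,-0.0001,-0.0015,0.0071,0,-0.0002,-0.0018,0.007,0,-0.0002,-0.0021,0.007,0,-0.0002,-0.0023,0.0069,0,-0.0002,-0.0026,0.0068,0,-0.0003,-0.0029,0.0067,0]'
python3 -m jog '[-0.0003,-0.0031,0.0065,0,-0.0003,-0.0034,0.0064,0,-0.0003,-0.0036,0.0063,0,-0.0003,-0.0039,0.0061,0,-0.0004,-0.0041,0.006,0,-0.0004,-0.0044,0.0058,0,-0.0004,-0.0046,0.0056,0,-0.0004,-0.0048,0.0054,0]'
python3 -m jog '[0,0,0,0,0,0,0,0]'
```

```text
clock: 4.68
ee_pos: [0.523, 0.2071, 0.1666]
tool_rot: [-1.39, 1.567, 0.091]
ft_force: [5.9, -2.8, -4.6]
grip_width: 0.136
clock: 5.68
ee_pos: [0.5204, 0.1772, 0.2159]
tool_rot: [-0.669, 1.563, 0.812]
ft_force: [4.7, 4.9, -2.4]
grip_width: 0.137
clock: 5.92
ee_pos: [0.5204, 0.1774, 0.2156]
tool_rot: [-0.68, 1.563, 0.801]
ft_force: [4.4, 5.0, -0.4]
grip_width: 0.141
```

```bash
python3 -m jog '[-0.0004,-0.005,0.0052,0,-0.0005,-0.0052,0.005,0,-0.0005,-0.0054,0.0048,0,-0.0005,-0.0056,0.0046,0,-0.0005,-0.0058,0.0044,0,-0.0005,-0.006,0.0041,0,0,0,0,0,0,0,0,0]'
python3 - <<'E'
from h import *;import cv2
a=cv2.resize(get_image('scene')[110:310,200:420,::-1],(440,400),interpolation=cv2.INTER_CUBIC);b=cv2.resize(get_image('side')[130:330,250:430,::-1],(360,400),interpolation=cv2.INTER_CUBIC)
cv2.imwrite('pics/t1.png',np.hstack([a,b]))
E
```

```text
clock: 6.92
ee_pos: [0.5178, 0.1456, 0.246]
tool_rot: [-0.62, 1.56, 0.862]
ft_force: [1.1, 9.2, 7.4]
grip_width: 0.135
```

View pics/t1.png

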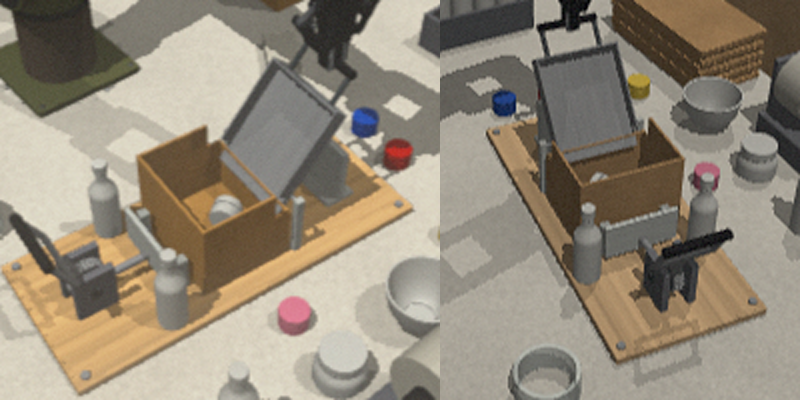

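The tray is empty and the jars show inside the carton near (228,208). Lowering along the reverse arc.

```bash
python3 -m jog '[0.0005,0.006,-0.0041,0,0.0005,0.0058,-0.0044,0,0.0005,0.0056,-0.0046,0,0.0005,0.0054,-0.0048,0,0.0005,0.0052,-0.005,0,0.0004,0.005,-0.0052,0,0.0004,0.0048,-0.0054,0,0.0004,0.0046,-0.0056,0]'
python3 -m jog '[0.0004,0.0044,-0.0058,0,0.0004,0.0041,-0.006,0,0.0003,0.0039,-0.0061,0,0.0003,0.0036,-0.0063,0,0.0003,0.0034,-0.0064,0,0.0003,0.0031,-0.0065,0,0.0003,0.0029,-0.0067,0,0.0002,0.0026,-0.0068,0]'
python3 -m jog '[0.0002,0.0023,-0.0069,0,0.0002,0.0021,-0.007,0,0.0002,0.0018,-0.007,0,0.0001,0.0015,-0.0071,0,0.0001,0.0012,-0.0072,0,0.0001,0.0009,-0.0072,0,0,0,-0.003,0,0,0,0,0]'
python3 -m jog '[0,0,-0.002,0,0,0,0,0]'
```

```text
clock: 8.02
ee_pos: [0.5212, 0.1862, 0.2046]
tool_rot: [-1.005, 1.565, 0.476]
ft_force: [3.3, 5.0, 6.0]
grip_width: 0.142
clock: 9.02
ee_pos: [0.5235, 0.2125, 0.152]
tool_rot: [-1.826, 1.568, -0.345]
ft_force: [5.2, 1.3, 0.9]
grip_width: 0.142
clock: 10.02
ee_pos: [0.5242, 0.2215, 0.1065]
tool_rot: [-2.393, 1.568, -0.911]
ft_force: [5.8, -2.1, 0.3]
grip_width: 0.136
clock: 10.28
ee_pos: [0.5243, 0.2215, 0.1064]
tool_rot: [-2.504, 1.568, -1.023]
ft_force: [0.2, -3.4, 9.8]
grip_width: 0.136
```

```bash
python3 -m jog '[0,0,-0.002,0,0,0,0,0]'; python3 - <<'E'
from h import *;import cv2
a=cv2.resize(get_image('scene')[110:310,200:420,::-1],(440,400),interpolation=cv2.INTER_CUBIC);b=cv2.resize(get_image('side')[130:330,250:430,::-1],(360,400),interpolation=cv2.INTER_CUBIC)
cv2.imwrite('pics/t2.png',np.hstack([a,b]))
E
```

```text
clock: 10.52
ee_pos: [0.5243, 0.2215, 0.1063]
tool_rot: [-2.646, 1.568, -1.165]
ft_force: [-4.5, -6.1, 19.5]
grip_width: 0.138
```

View pics/t2.png

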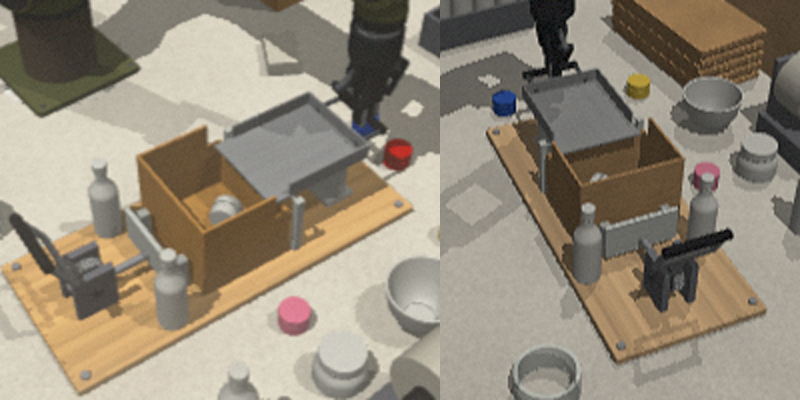

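Tray is level on its rest (downward force builds with no travel) and empty. Relaxing, releasing and moving above the lever.

```bash
python3 -m jog '[0,0,0.003,0,0,0,0,0]'; python3 -m jog '[0,0,0,0,0,0,0,0,0,0,0,0]' 0; python3 -m jog '[0,0,0.02,0,0,0,0.04,0,0,0,0.05,0,0,0,0.05,0]'
python3 -m jog '[-0.005,-0.058,0,0,-0.005,-0.058,0,0,-0.005,-0.058,0,0,-0.005,-0.058,0,0,-0.005,-0.058,0,0,-0.005,-0.058,0,0,-0.005,-0.058,0,0,-0.005,-0.058,0,0]'
python3 -m jog '[-0.007,-0.058,0,0,0,0,0,0,0,0,0,0]'
python3 - <<'E'
from h import *;import cv2
s=observe();print(s['clock'],s['ee_pos'],s['ft_force'],s['grip_width'],s['joints'])
im=get_image('wrist');cv2.imwrite('pics/w2.png',im[:,:,::-1])
c=calibration('wrist');T=np.eye(4);T[:3,:3]=R.from_euler('xyz',s['tool_rot']).as_matrix();T[:3,3]=s['ee_pos'];T=T@c['T_tool_cam']
f=200/np.tan(np.radians(c['vertical_fov']/2))
def pw(P):
    p=(np.asarray(P)-T[:3,3])@T[:3,:3];return np.c_[c['cx']+f*p[:,0]/-p[:,2],c['cy']+f*p[:,1]/p[:,2]]
q=[.4993,-.0425,-.089]
print(pw(j2w(q,[[-50,-260,170],[50,-260,170]])))
for d in silhouettes('wrist','lever_grip')[:2]:print(d['p'],d['rect'])
E
```

```text
clock: 10.88
ee_pos: [0.5242, 0.2215, 0.1064]
tool_rot: [-2.321, 1.568, -0.839]
ft_force: [3.5, -3.8, 5.8]
grip_width: 0.139
clock: 11.25
ee_pos: [0.5223, 0.2225, 0.1043]
tool_rot: [1.821, 1.568, -2.981]
ft_force: [-0.5, 0.1, 0.2]
grip_width: 0.503
clock: 11.75
ee_pos: [0.5231, 0.2226, 0.2684]
tool_rot: [-1.057, 1.57, 0.424]
ft_force: [-0.5, 0.3, 0.5]
grip_width: 0.501
clock: 12.75
ee_pos: [0.483, -0.2433, 0.2672]
tool_rot: [-1.905, 1.568, -0.424]
ft_force: [0.7, -0.7, 0.3]
grip_width: 0.5
clock: 13.12
ee_pos: [0.4763, -0.2994, 0.2663]
tool_rot: [-1.508, 1.57, -0.027]
ft_force: [-0.8, -0.7, -0.2]
grip_width: 0.503
13.125 [ 0.47631331 -0.29938049  0.2662896 ] [-0.84158804 -0.72045753 -0.2488067 ] 0.5031187589754244 [-6.56802412e-01 -8.94089204e-02  1.80763722e+00  5.02922141e-04
  1.42268154e+00 -2.13734280e+00]
[[312.22885023 140.08629905]
 [312.62163854 243.42983299]]
0.96 [301.2, 132.0, 82.4, 114.4]
```

View pics/w2.png

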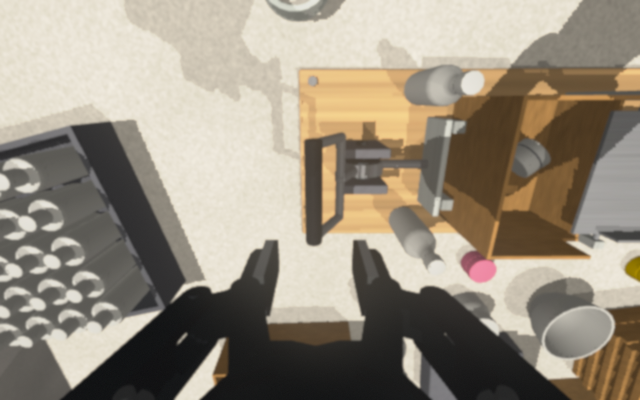

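Lever bar is at (314,138–245), matching the prediction. Descending and gripping.

```bash
python3 -m jog '[0,-0.0005,-0.05,0,0,0,-0.045,0,0,0,-0.02,0,0,0,0,0]'; python3 -m jog '[0,0,0,0,0,0,0,0,0,0,0,0,0,0,0,0]' -1
python3 - <<'E'
import numpy as np
t=np.linspace(0,.6,13);p=t-.5;y=125*np.sin(p);z=125*np.cos(p)
print((y-y[0]).round(1)*.996,(z-z[0]).round(1))
for a,b,c in zip(t[1:],np.diff(y),np.diff(z)):print(round(a,2),'%.4f,%.4f,%.4f,0,'%(b*.089/1000,b*.996/1000,c/1000))
E
```

```text
clock: 13.72
ee_pos: [0.476, -0.2987, 0.1493]
tool_rot: [0.97, 1.568, 2.452]
ft_force: [-1.3, 0.2, 0.1]
grip_width: 0.494
clock: 14.22
ee_pos: [0.4776, -0.3013, 0.1532]
tool_rot: [-2.219, 1.566, -0.738]
ft_force: [-0.4, -1.6, 5.8]
grip_width: 0.165
[ 0.      5.5776 11.2548 17.0316 22.908  28.884  34.9596 41.0352 47.2104
 53.4852 59.6604 65.9352 72.1104] [ 0.   2.9  5.4  7.7  9.7 11.4 12.8 13.9 14.7 15.1 15.3 15.1 14.7]
0.05 0.0005,0.0055,0.0029,0,
0.1 0.0005,0.0057,0.0026,0,
0.15 0.0005,0.0058,0.0023,0,
0.2 0.0005,0.0059,0.0020,0,
0.25 0.0005,0.0060,0.0017,0,
0.3 0.0005,0.0061,0.0014,0,
0.35 0.0005,0.0061,0.0011,0,
0.4 0.0006,0.0062,0.0008,0,
0.45 0.0006,0.0062,0.0005,0,
0.5 0.0006,0.0062,0.0002,0,
0.55 0.0006,0.0062,-0.0002,0,
0.6 0.0006,0.0062,-0.0005,0,
```

```bash
python3 -m jog '[0.0005,0.0055,0.0029,0,0.0005,0.0057,0.0026,0,0.0005,0.0058,0.0023,0,0.0005,0.0059,0.002,0,0,0,0,0]'
python3 -m jog '[0.0005,0.006,0.0017,0,0.0005,0.0061,0.0014,0,0.0005,0.0061,0.0011,0,0.0006,0.0062,0.0008,0,0,0,0,0]'
python3 -m jog '[0.0006,0.0062,0.0005,0,0.0006,0.0062,0.0002,0,0,0,0,0]'
python3 -m jog '[0.0006,0.0062,-0.0002,0,0,0,0,0,0,0,0,0]'
```

```text
clock: 14.85
ee_pos: [0.4794, -0.2803, 0.1634]
tool_rot: [-2.62, 1.561, -1.138]
ft_force: [-0.5, -8.0, 5.5]
grip_width: 0.161
clock: 15.48
ee_pos: [0.4817, -0.2564, 0.1702]
tool_rot: [-2.641, 1.56, -1.16]
ft_force: [-4.4, -7.7, 12.4]
grip_width: 0.164
clock: 15.85
ee_pos: [0.4826, -0.2456, 0.1717]
tool_rot: [-2.76, 1.557, -1.279]
ft_force: [-6.9, -12.4, 14.3]
grip_width: 0.16
clock: 16.23
ee_pos: [0.4835, -0.2372, 0.1711]
tool_rot: [-2.568, 1.562, -1.087]
ft_force: [-5.7, -4.8, 15.7]
grip_width: 0.161
```

```bash
python3 -m jog '[0.0006,0.006,0.001,0,0,0.001,0.001,0,0,0,0,0,0,0,0,0]'
```

```text
clock: 16.73
ee_pos: [0.4842, -0.2302, 0.1711]
tool_rot: [-2.514, 1.562, -1.033]
ft_force: [-1.3, -7.0, 6.7]
grip_width: 0.167
```

```bash
python3 - <<'E'
from h import *;import cv2
a=cv2.resize(get_image('scene')[110:310,200:420,::-1],(440,400),interpolation=cv2.INTER_CUBIC);b=cv2.resize(get_image('side')[130:330,250:430,::-1],(360,400),interpolation=cv2.INTER_CUBIC)
w=get_image('wrist')[100:270,280:640,::-1]
cv2.imwrite('pics/t3.png',np.vstack([np.hstack([a,b])[:, :],cv2.resize(w,(800,200) if 0 else (424,200)) if 0 else cv2.copyMakeBorder(cv2.resize(w,(423,200)),0,0,0,377,0)]))
s=observe();print(s['clock'],s['ee_pos'],s['ft_force'])
E
```

```text
16.875 [ 0.48417999 -0.23018904  0.17113202] [-1.73806962 -7.16825669  7.25711046]
```

View pics/t3.png

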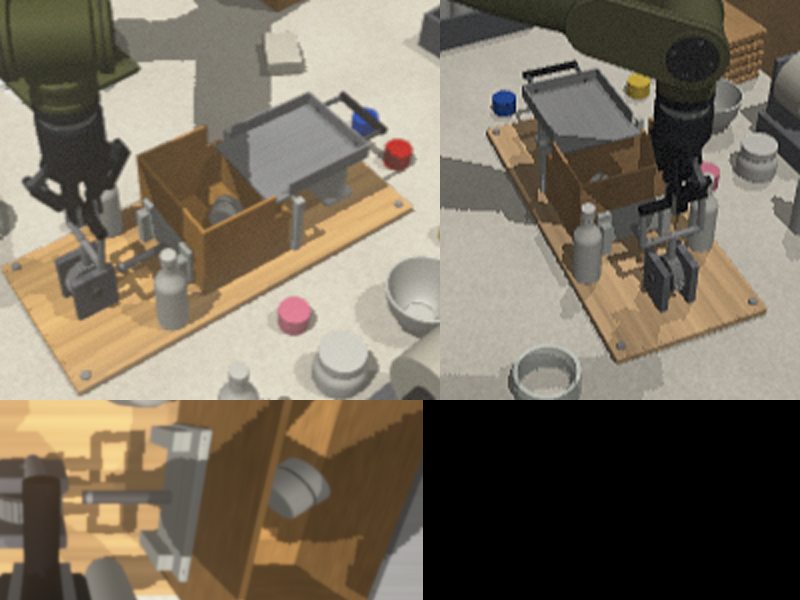

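```bash
python3 -c "
from bench import *
print(finish_job())"
```

```text
the job is handed in; nothing more can be done
None
```

I did both parts in order and handed the job in at about 17 s on the robot's clock; it gave no verdict.

- **Tray:** I lifted it by its black bar to about 0.9 rad and lowered it along the same arc while still gripped. I opened the fingers only once it was on its rest, where the downward force rose to about 20 N with no further travel. It looked level and empty.
- **Jars:** Two jars could be made out in the carton. I never saw the third one directly. I take it to be in the carton too, since the tray was empty and there were no stray white jars on the bench.
- **Lever:** I pinched its bar and swung it 71 mm from rest, which works out to about 0.59 rad (click 3 is 0.6, the fourth crest 0.7). The arm still holds it against about 7 N of spring. The last picture shows it just past upright with the clamp jaw at the carton, but I could not read the lever angle directly from an image.
- **Everything else:** The bottles, coloured look-alikes and other items in view stood where they were. The arm hid the tape in the last picture, though I never went near it. The highest wrist force I read was about 21 N.

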